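# Move the spices to the new rack in reverse order

### The job

Move the four spices from the old dark rack to the new blue rack, one to a pocket and in reverse order: the one that stood leftmost (as the robot sees it) in the dark rack goes in the rightmost pocket of the blue one, the second from the left in the second from the right, and so on. Leave all four standing upright on the pocket floors, and do not disturb the kitchen timer or the jar of green herb.

Things in the scene. Friction and masses are not known exactly. Their poses are not given: they have to be found in the camera images.
- spice_red_mid (a point): clear round spice bottle with a RED screw cap, 44 mm diameter, 108 mm tall, loose, standing upright; the point is its centre, 54 mm above its underside. It can be gripped round its straight glass body, from 30 to 80 mm above its underside.
- spice_green_mid (a point): clear round spice bottle with a GREEN screw cap, 44 mm diameter, 108 mm tall, loose, standing upright; the point is its centre, 54 mm above its underside. It can be gripped round its straight glass body, from 30 to 80 mm above its underside.
- spice_black_mid (a point): clear round spice bottle with a BLACK screw cap, 44 mm diameter, 108 mm tall, loose, standing upright; the point is its centre, 54 mm above its underside. It can be gripped round its straight glass body, from 30 to 80 mm above its underside.
- spice_silver_mid (a point): slim hexagonal clear glass spice tube with a SILVER-GREY cap, 36 to 38 mm across, 108 mm tall, loose, standing upright; the point is its centre, 54 mm above its underside. It can be gripped round its straight glass body, from 30 to 80 mm above its underside.
- rack_old: the old spice rack, DARK wood, holding the four spices at the start; origin at the centre of its underside, on the worktop. x across the rack (away from the robot), y along the row to the robot's left, z up. 78 mm (x) by 286 mm (y), 26 mm high in all; four open square pockets of 64 mm in a row, centred at x = 0, y = +105, +35, -35, -105 mm; pocket floor 8 mm above the worktop, walls 18 mm above that. Fixed to the worktop.
- rack_new: the new spice rack, BLUE painted, empty at the start; origin at the centre of its underside, on the worktop. x across the rack (away from the robot), y along the row to the robot's left, z up. 78 mm (x) by 286 mm (y), 26 mm high in all; four open square pockets of 64 mm in a row, centred at x = 0, y = +105, +35, -35, -105 mm; pocket floor 8 mm above the worktop, walls 18 mm above that. Fixed to the worktop.
- clip_red: small red label clip, 30 mm wide, fixed on the near rim of the old rack beside the pocket in which the red-capped spice starts, so that it still shows that spice's old place when it is gone; origin 35 mm to the near side (-x of the rack) of where the spice's underside stood, at pocket-floor height; axes as the rack's.
- clip_green: small green label clip, 30 mm wide, fixed on the near rim of the old rack beside the pocket in which the green-capped spice starts, so that it still shows that spice's old place when it is gone; origin 35 mm to the near side (-x of the rack) of where the spice's underside stood, at pocket-floor height; axes as the rack's.
- clip_black: small black label clip, 30 mm wide, fixed on the near rim of the old rack beside the pocket in which the black-capped spice starts, so that it still shows that spice's old place when it is gone; origin 35 mm to the near side (-x of the rack) of where the spice's underside stood, at pocket-floor height; axes as the rack's.
- clip_silver: small silver label clip, 30 mm wide, fixed on the near rim of the old rack beside the pocket in which the silver-capped spice starts, so that it still shows that spice's old place when it is gone; origin 35 mm to the near side (-x of the rack) of where the spice's underside stood, at pocket-floor height; axes as the rack's.
- timer_mid (a point): bystander, not to be disturbed: round kitchen timer, white over dark blue, 66 mm across, 46 mm tall, loose behind the racks; the point is its centre.
- mint_jar_mid (a point): bystander, not to be disturbed: glass jar of green herb with a grey lid, 68 mm across, 100 mm tall, loose behind the racks; the point is its centre.
Not all that is in view belongs to the job. Leave any yellow look-alike of the part that bears spice_green_mid alone.

How it is judged:
By the outcome, as a careful person would: the job done as asked, in the order asked, and still so for the second after the job is handed in, with the robot touching nothing.
It also fails if it takes over 109 s, if anything falls off the work surface, if the arm or the gripper's body presses on something with over 40 N, if the wrist force passes 120 N, or if a joint passes its speed limit or range.

### The arm

A 7-joint arm with a two-finger parallel gripper is mounted at the origin on a cart in front of the work surface, level with it; the furniture and walls round the work are solid. World frame = base frame: x ahead of the robot, y to its left, z up, the work surface at z = 0. Lengths are in m, angles in rad, forces in N, time in s.
With the tool pointing down it reaches from about 0.4 to 0.875 m from the base axis. Payload 19.3 kg.
Tool frame: the origin (TCP) lies midway between the tips of the shut fingers; the grasp point (between the pads) lies 19 mm behind it; z points along the fingers, y is the line along which they close (so a half turn about z gives the same grasp; the last joint's range is limited). The gripper opens to 85 mm and grips with 20 to 120 N. Pads are 22 mm wide; open, the fingers measure 114 mm over their backs; the gripper's body (76 mm by 85 mm) begins 54 mm behind the grasp point. The pads swing forward as they close: fully open they stand 13 mm farther back than shut.
Start: joints at [1.073, 0.521, -0.036, 1.599, 0.021, 1.021, -0.113], TCP at [0.259, -0.569, 0.231] pointing down, gripper open.
Joint ranges: [-2.91, 2.91], [-0.3, 2.13], [-1.5, 1.42], [0.17, 2.43], [-1.26, 4.41], [0.16, 1.93], [-2.52, 2.52]. Speed limits (rad/s): [1.89, 1.89, 2.39, 2.39, 3.01, 3.01, 3.01].

### API

Orientations are given as [roll, pitch, yaw] about the fixed x, y, z axes, in that order (R = Rz(yaw) Ry(pitch) Rx(roll)).
In Python, from workcell import bot gives the robot as it stands.
- The arm moves only by the tool move_arm, never from a script. Its argument "moves" is a list that holds one entry, the list of rows, each a list of 7 numbers: the opening, from 0 (shut) to 1 (fully open), then the shift along the tool's x, y, z in units of 1000 mm (1.0 is 1000 mm), then the turn, a rotation vector about the tool's x, y, z in units of 2 pi rad (1.0 is 2 pi rad). A call has 1 to 5 rows; each row is the pose to reach, as a shift and turn from the pose commanded when the call began, along the tool's axes at that moment, turning the shorter way round; what a row does not reach only later rows make up. A row lasts 1/10 s, in which the tool goes at most 50 mm and 8.59 degrees, less where a joint would pass 70% of its speed; a pose out of reach is approached as far as the arm can. A call with a number of a shift or a turn outside -1 to 1 is refused whole. A call with a gripper value outside its range is refused whole. The fingers move at their own pace and stop on an object; "force" is the grip in N (left out, the last holds). Time passes only in rows, so rows that repeat a pose let the fingers close. It gives the time, the measured TCP pose, the force, the opening and the grip force at its end, in the units of the state.
- bot.observe(): the state, without advancing time (a new reading comes with each control period).
- bot.grab_frame(name): name is "side" or "top" or "wrist"; returns the picture (420x560x3 uint8, red, green, blue); there is no depth.
- bot.camera_params(name): a dict with "vertical_fov" (degrees; the focal length in pixels is half the picture's height over the tangent of half this angle, whatever the lens; pixels are square), "cx", "cy" (the principal point, pixels), "D" ([k1, k2, p1, p2, k3] as OpenCV has them; the pictures are not rectified), "R" (3x3) and "t" (3): a world point X has camera coordinates R X + t. Camera axes: x right, y down, z forward; pixel columns grow to the right and rows downward; lengths in m; the calibration is good to about 2 mm. A picture is of the moment at which its call begins: read the wrist's pose just before it. camera_params takes no time and is no camera call; for the wrist camera it gives the pose at the moment of the call.
- bot.job_done(): hands the job in; it is judged then, once.
The state is a dict: "clock": time; "qpos": joint angles; "qd": joint speeds; "joint_efforts": joint torques, N m; "position": TCP position; "tool_rot": TCP orientation; "force": force on the tool from outside, world axes, zero at the start; "moment": the same for the moment, N m; "grip_width": finger opening in m; "finger_force": force on a finger pad.
Only numpy, scipy, OpenCV 4.12 (cv2) and the standard library are available. Lean on these libraries where they do the work, as an engineer would, in place of code of your own. Each camera call takes 0.05 s, during which the arm holds its last target. There are 200 camera calls.

## Working session

There is one attempt and no reset: what is moved stays moved. The work goes in short steps, Python scripts to look and compute and a tool call to move; the robot and the scene stay as the last step left them, time stands still between calls to the robot, and variables do not carry over. Pictures are saved under pics/ and viewed, at most 14 in all, crops included, and the job is handed in when it is done.

Besides the shell and the picture viewer there is one more tool, called after "Call:" in YAML: its name, and indented under it one key for each argument. move_arm: Moves the arm, as the interface text tells. Shifts and turns lie within -1 to 1; 1 stands for 1000 mm of shift or 2 pi rad of turn. Its arguments: {"type":"object","properties":{"moves":{"type":"array"},"force":{"type":"number"}},"required":["moves"]}

```bash
mkdir -p pics; ls
python3 - <<'E'
from workcell import bot
import cv2
for n in("side","top"):
    im=bot.grab_frame(n); cv2.imwrite(f"pics/{n}0.png",im[:,:,::-1])
    print(n,bot.camera_params(n))
print(bot.observe())
E
```

```text
pics
side {'vertical_fov': 49.79667649814712, 'cx': 289.3564522498472, 'cy': 204.33602020956405, 'D': array([-0.00616361,  0.        ,  0.        ,  0.        ,  0.        ]), 'R': array([[ 0.99599431, -0.08793135,  0.0162302 ],
       [-0.04628995, -0.66234552, -0.74776711],
       [ 0.07650218,  0.74402049, -0.66376271]]), 't': array([-0.58786377,  0.07808827,  1.180729  ])}
top {'vertical_fov': 50.87976258125044, 'cx': 277.239929154265, 'cy': 217.77792173320998, 'D': array([-0.13144689,  0.        ,  0.        ,  0.        ,  0.        ]), 'R': array([[ 0.02492302, -0.99944247,  0.0222169 ],
       [-0.98609498, -0.02823061, -0.1637673 ],
       [ 0.16430319, -0.0178264 , -0.98624879]]), 't': array([-0.03319359,  0.57930172,  1.26442039])}
{'clock': 0.1, 'qpos': array([ 1.07280088,  0.52193849, -0.03632133,  1.59989803,  0.02117036,
        1.0211004 , -0.11278197]), 'qd': array([ 0.00145407, -0.00156365, -0.00145952, -0.00012313, -0.00014355,
        0.00071381, -0.00096685]), 'joint_efforts': array([ 7.01008074e-03, -9.28491640e+01,  1.98563799e+00, -3.70532441e+01,
        1.83056539e-02,  5.39737419e-03, -1.79324270e-04]), 'position': array([ 0.25915274, -0.56843755,  0.23081223]), 'tool_rot': array([-3.14063292e+00,  4.34951211e-05,  4.27780780e-01]), 'force': array([0.60487137, 0.05916769, 0.05302255]), 'moment': array([-0.01277497, -0.0140723 ,  0.03367127]), 'finger_force': 0.0, 'grip_width': 0.08570313899836203}
```

View pics/top0.png

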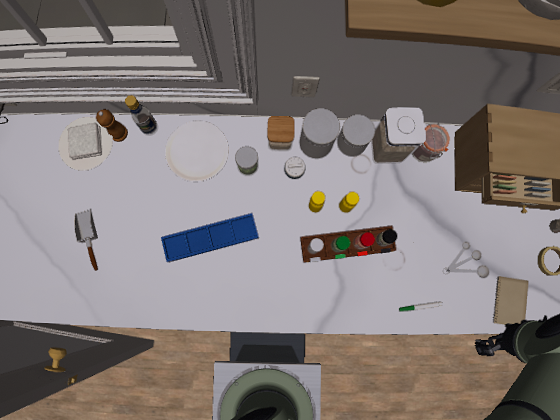

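View pics/side0.png

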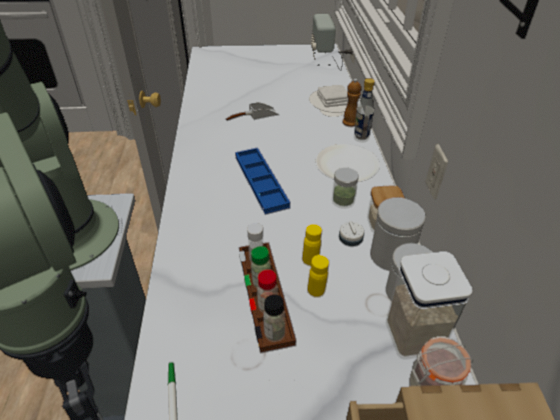

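Top view: the dark rack's order from the left is silver (316,246), green (343,243), red (367,240), black (390,236). The blue rack lies at (163..258, 215..260). The yellow look-alikes at (317,200) and (350,200) stay put. I'll enlarge to measure the racks.

Run:
```python
import cv2
t=cv2.imread("pics/top0.png")
a=cv2.resize(t[205:270,290:410],None,fx=6,fy=6,interpolation=cv2.INTER_CUBIC)
b=cv2.resize(t[205:270,152:272],None,fx=6,fy=6,interpolation=cv2.INTER_CUBIC)
cv2.imwrite("pics/a.png",a[:300]) if 0 else cv2.imwrite("pics/a.png",a)
cv2.imwrite("pics/b.png",b)
```

```text
(no output)
```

View pics/a.png

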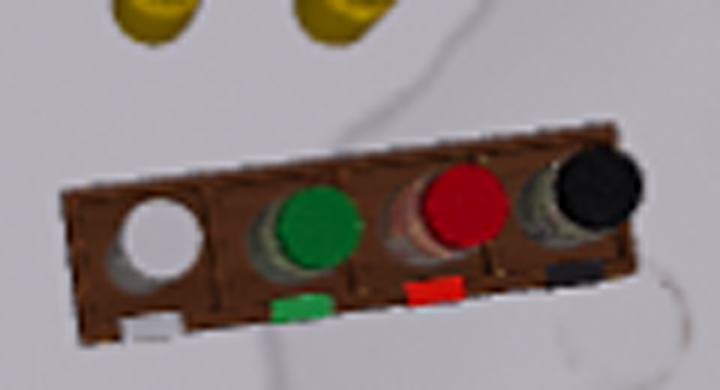

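View pics/b.png

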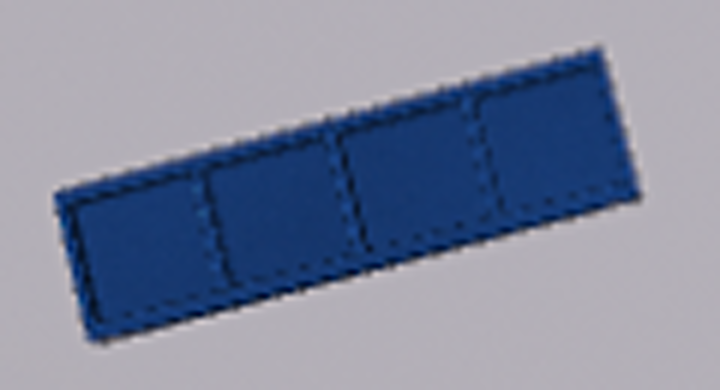

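Dark rack corners in the crop: (63,190), (614,123), (635,272), (82,345). Cap tops: silver (162,238), green (319,227), red (466,206), black (598,187). Blue corners: (55,190), (602,46), (641,200), (95,342).

```bash
cat > h.py <<'E'
import numpy as np, cv2
from workcell import bot
from scipy.spatial.transform import Rotation as Ro
def ray(P,z,n="top",cam=None):
    c=cam or bot.camera_params(n); f=210/np.tan(np.radians(c["vertical_fov"]/2))
    K=np.array([[f,0,c["cx"]],[0,f,c["cy"]],[0,0,1]])
    p=cv2.undistortPoints(np.array(P,float).reshape(-1,1,2),K,c["D"])[:,0]
    d=np.c_[p,np.ones(len(p))]@c["R"]; o=-c["R"].T@c["t"]
    return o+d*((np.asarray(z)-o[2])/d[:,2])[:,None]
def proj(X,n="top",cam=None):
    c=cam or bot.camera_params(n); f=210/np.tan(np.radians(c["vertical_fov"]/2))
    K=np.array([[f,0,c["cx"]],[0,f,c["cy"]],[0,0,1]])
    return cv2.projectPoints(np.array(X,float).reshape(-1,3),cv2.Rodrigues(c["R"])[0],c["t"],K,c["D"])[0][:,0]
def rack(C):  # corners far-left, far-right, near-right, near-left
    c=C[:,:2].mean(0); v=(C[0]-C[1]+C[3]-C[2])[:2]; yaw=np.arctan2(-v[0],v[1])
    u=np.array([-np.sin(yaw),np.cos(yaw)])
    return c,yaw,[c+u*k for k in(.105,.035,-.035,-.105)]
E
python3 - <<'E'
from h import *
np.set_printoptions(precision=4,suppress=True)
u=lambda P,o:(np.array(P)+.5)/6-.5+o
A=ray(u([(63,190),(614,123),(635,272),(82,345)],(290,205)),.026)
B=ray(u([(55,190),(602,46),(641,200),(95,342)],(152,205)),.026)
S=ray(u([(162,238),(319,227),(466,206),(598,187)],(290,205)),.116)
for C in(A,B):
    print(rack(C)); print([np.linalg.norm(C[i]-C[i-1]) for i in range(4)])
print(S)
c=bot.camera_params("wrist");s=bot.observe();T=Ro.from_euler("xyz",s["tool_rot"]).as_matrix()
print(c, "cam in tool",T.T@(-c["R"].T@c["t"]-s["position"]), c["R"]@T)
print("yel",ray([(317,195),(351,195)],.108),"jar,timer",ray([(247,154),(294,164)],[.1,.046]))
E
```

```text
(array([ 0.5118, -0.2341]), np.float64(0.1498588166029153), [array([ 0.4962, -0.1302]), array([ 0.5066, -0.1995]), array([ 0.5171, -0.2687]), array([ 0.5275, -0.3379])])
[np.float64(0.07814105013192497), np.float64(0.28453025389436604), np.float64(0.0766447655611634), np.float64(0.28367282830142304)]
(array([0.5195, 0.1835]), np.float64(0.28754163334831634), [array([0.4898, 0.2842]), array([0.5096, 0.2171]), array([0.5295, 0.1499]), array([0.5493, 0.0828])])
[np.float64(0.07953114446838962), np.float64(0.2844021339145797), np.float64(0.08070558630351403), np.float64(0.28109641630276083)]
[[ 0.4967 -0.1284  0.116 ]
 [ 0.5038 -0.2023  0.116 ]
 [ 0.5155 -0.2721  0.116 ]
 [ 0.5261 -0.3357  0.116 ]]
{'vertical_fov': 67.26551912536685, 'cx': 280.20148684024207, 'cy': 210.72638430125141, 'D': array([-0.0742,  0.    ,  0.    ,  0.    ,  0.    ]), 'R': array([[ 0.4137, -0.9104,  0.0001],
       [-0.8665, -0.3937,  0.3069],
       [-0.2794, -0.127 , -0.9517]]), 't': array([-0.6259, -0.0397,  0.3812])} cam in tool [ 0.0784  0.0011 -0.1442] [[-0.0013  1.     -0.001 ]
 [-0.9518 -0.0015 -0.3068]
 [-0.3068  0.0006  0.9518]]
yel [[ 0.6395 -0.129   0.108 ]
 [ 0.6426 -0.2275  0.108 ]] jar,timer [[ 0.7582  0.0766  0.1   ]
 [ 0.748  -0.0647  0.046 ]]
```

```bash
cat >> h.py <<'E'
def plan(*wps):  # wps: (x,y,z,yaw) ; shifts in tool axes from now, units of the moves
    s=bot.observe();R=Ro.from_euler("xyz",s["tool_rot"])
    for x,y,z,w in wps:
        d=R.inv().apply(np.array([x,y,z])-s["position"]); r=(R.inv()*Ro.from_euler("xyz",[np.pi,0,w])).as_rotvec()/2/np.pi
        print(np.round(d,4),np.round(r,4))
E
python3 -c "
from h import *
plan((.497,-.128,.24,1.72))"
```

```text
[ 0.3991 -0.3021 -0.0089] [-1.000e-04 -1.000e-04 -2.057e-01]
```

Call:
move_arm:
  moves:
    - [[1, 0.399, -0.302, -0.009, 0, 0, -0.2057], [1, 0.399, -0.302, -0.009, 0, 0, -0.2057], [1, 0.399, -0.302, -0.009, 0, 0, -0.2057], [1, 0.399, -0.302, -0.009, 0, 0, -0.2057], [1, 0.399, -0.302, -0.009, 0, 0, -0.2057]]
  force: 40

```text
clock: 0.6
position: [0.3785, -0.3469, 0.2358]
tool_rot: [-3.142, 0.0, 1.184]
force: [1.3, -0.7, 0.5]
grip_width: 0.0855
finger_force: 0.0
```

```bash
python3 -c "
from h import *
plan((.497,-.128,.24,1.72))"
```

```text
[ 0.2474  0.0272 -0.0042] [-0.      0.     -0.0853]
```

Call:
move_arm:
  moves:
    - [[1, 0.247, 0.027, -0.004, 0, 0, -0.0853], [1, 0.247, 0.027, -0.004, 0, 0, -0.0853], [1, 0.247, 0.027, -0.004, 0, 0, -0.0853], [1, 0.247, 0.027, -0.004, 0, 0, -0.0853], [1, 0.247, 0.027, -0.004, 0, 0, -0.0853]]

```text
clock: 1.1
position: [0.4981, -0.1291, 0.2398]
tool_rot: [-3.142, -0.0, 1.717]
force: [1.2, -0.6, -0.2]
grip_width: 0.0856
finger_force: 0.0
```

Run:
```python
from h import *
cam=bot.camera_params("wrist"); im=bot.grab_frame("wrist"); cv2.imwrite("pics/w1.png",im[:,:,::-1])
import pickle; pickle.dump(cam,open("w1.pkl","wb"))
print(bot.observe()["position"],bot.observe()["tool_rot"])
plan((.497,-.128,.24,1.72),(.497,-.128,.056,1.72))
S=[[0.4967,-0.1284,.116],[ 0.5038,-0.2023,.116],[0.5155,-0.2721,.116]]
print(proj(S,cam=cam))
```

```text
[ 0.50157611 -0.12118277  0.24023961] [ 3.13864931e+00 -3.11980349e-03  1.72203493e+00]
[-0.0061 -0.0056  0.0002] [ 0.0005 -0.0005  0.0003]
[-0.0066 -0.0061  0.1842] [ 0.0005 -0.0005  0.0003]
[[278.6217419  199.86865066]
 [274.93506656 274.38773868]
 [276.77527659 334.5743299 ]]
```

View pics/w1.png

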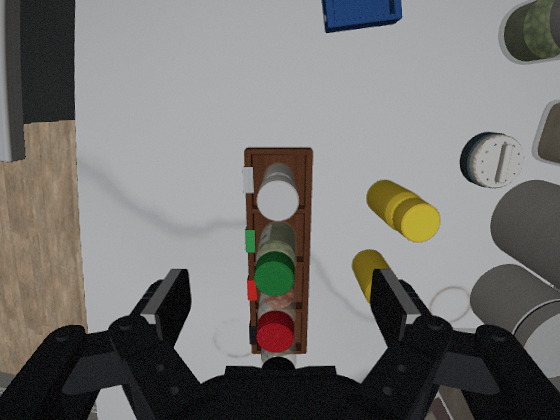

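Wrist view: caps silver (278,198), green (275,272), red (277,331). These match the predictions within 3 px, so the positions are good. I'll descend partway and let it settle.

Call:
move_arm:
  moves:
    - [[1, 0, 0, 0.05, 0, 0, 0], [1, 0, 0, 0.1, 0, 0, 0], [1, 0, 0, 0.1, 0, 0, 0], [1, 0, 0, 0.1, 0, 0, 0]]

```text
clock: 1.55
position: [0.4976, -0.1308, 0.1405]
tool_rot: [-3.14, -0.001, 1.714]
force: [-0.2, -0.5, 0.4]
grip_width: 0.0854
finger_force: 0.0
```

Run:
```python
from h import *
print(bot.observe()["position"],bot.observe()["tool_rot"])
plan((.497,-.1285,.056,1.72))
```

```text
[ 0.4975661  -0.13078656  0.1404528 ] [-3.14043529e+00 -7.26319011e-04  1.71380041e+00]
[ 0.0023 -0.0001  0.0845] [-0.0002 -0.0001 -0.001 ]
```

Call:
move_arm:
  moves:
    - [[1, 0.002, 0, 0.045, 0, 0, 0], [1, 0.002, 0, 0.084, 0, 0, 0], [1, 0.002, 0, 0.084, 0, 0, 0], [0, 0.002, 0, 0.084, 0, 0, 0], [0, 0.002, 0, 0.084, 0, 0, 0]]
  force: 40

```text
clock: 2.05
position: [0.4989, -0.1295, 0.0586]
tool_rot: [3.138, 0.002, 1.713]
force: [0.1, -0.8, 0.3]
grip_width: 0.059
finger_force: 0.0
```

Call:
move_arm:
  moves:
    - [[0, 0, 0, 0, 0, 0, 0], [0, 0, 0, 0, 0, 0, 0], [0, 0, 0, 0, 0, 0, 0], [0, 0, 0, 0, 0, 0, 0], [0, 0, 0, 0, 0, 0, 0]]

```text
clock: 2.55
position: [0.4983, -0.1294, 0.0575]
tool_rot: [3.139, 0.001, 1.713]
force: [-2.9, 1.1, 18.4]
grip_width: 0.0361
finger_force: 35.4
```

Call:
move_arm:
  moves:
    - [[0, 0, 0, -0.03, 0, 0, 0], [0, 0, 0, -0.07, 0, 0, 0], [0, 0, 0, -0.12, 0, 0, 0], [0, 0, 0, -0.155, 0, 0, 0], [0, 0, 0, -0.155, 0, 0, 0]]

```text
clock: 3.05
position: [0.4993, -0.1293, 0.216]
tool_rot: [3.135, 0.003, 1.713]
force: [0.2, -0.4, -1.3]
grip_width: 0.0361
finger_force: 37.9
```

Run:
```python
from h import *
print(bot.observe()["position"],bot.observe()["tool_rot"],bot.observe()["grip_width"])
plan((.55,.083,.21,1.858))
```

```text
[ 0.49928109 -0.12931191  0.21603994] [3.13462026 0.0031598  1.71329753] 0.03611412441452529
[0.203  0.0803 0.006 ] [ 0.0011  0.0006 -0.023 ]
```

Call:
move_arm:
  moves:
    - [[0, 0.041, 0.016, 0, 0, 0, -0.005], [0, 0.085, 0.034, 0, 0, 0, -0.01], [0, 0.127, 0.05, 0, 0, 0, -0.015], [0, 0.168, 0.066, 0.003, 0, 0, -0.02], [0, 0.203, 0.08, 0.006, 0, 0, -0.023]]

```text
clock: 3.55
position: [0.5476, 0.0857, 0.205]
tool_rot: [3.141, -0.0, 1.86]
force: [-0.1, 0.3, -0.6]
grip_width: 0.0361
finger_force: 37.9
```

Call:
move_arm:
  moves:
    - [[0, 0, 0, 0.0, 0, 0, 0], [0, 0, 0, 0.04, 0, 0, 0], [0, 0, 0, 0.08, 0, 0, 0], [0, 0, 0, 0.09, 0, 0, 0], [0, 0, 0, 0.09, 0, 0, 0]]

```text
clock: 4.05
position: [0.5469, 0.0832, 0.1142]
tool_rot: [-3.139, -0.0, 1.858]
force: [0.0, 0.0, -0.2]
grip_width: 0.0363
finger_force: 37.9
```

Run:
```python
from h import *
print(bot.observe()["position"],bot.observe()["tool_rot"],bot.observe()["grip_width"])
plan((.5493,.083,.059,1.858))
cam=bot.camera_params("wrist"); im=bot.grab_frame("wrist"); cv2.imwrite("pics/w2.png",im[:,:,::-1])
```

```text
[0.54688418 0.08321312 0.11420554] [-3.13923534e+00 -3.81931085e-04  1.85829175e+00] 0.036272032949450056
[-0.0009  0.0024  0.0552] [-0.0004 -0.0001  0.    ]
```

View pics/w2.png

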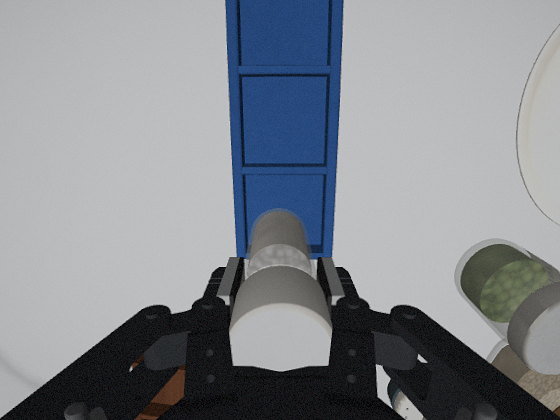

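The silver tube hangs straight over the rightmost blue pocket, and the herb jar at the right is clear. Lowering.

Call:
move_arm:
  moves:
    - [[0, -0.001, 0.002, 0.03, 0, 0, 0], [0, -0.001, 0.002, 0.05, 0, 0, 0], [0, -0.001, 0.002, 0.055, 0, 0, 0], [0, -0.001, 0.002, 0.055, 0, 0, 0], [0, -0.001, 0.002, 0.055, 0, 0, 0]]

```text
clock: 4.6
position: [0.5507, 0.0832, 0.0615]
tool_rot: [3.14, 0.0, 1.858]
force: [0.4, 0.4, -0.6]
grip_width: 0.0362
finger_force: 37.9
```

Call:
move_arm:
  moves:
    - [[0, 0, 0, 0.0015, 0, 0, 0], [0.6, 0, 0, 0.0015, 0, 0, 0], [1, 0, 0, 0.0015, 0, 0, 0], [1, 0, 0, 0.0015, 0, 0, 0], [1, 0, 0, 0.0015, 0, 0, 0]]

```text
clock: 5.1
position: [0.5498, 0.083, 0.0584]
tool_rot: [3.141, 0.0, 1.858]
force: [0.0, 0.4, -0.5]
grip_width: 0.0854
finger_force: 0.0
```

Raise and go back to green.

Call:
move_arm:
  moves:
    - [[1, 0, 0, -0.03, 0, 0, 0], [1, 0, 0, -0.08, 0, 0, 0], [1, 0, 0, -0.13, 0, 0, 0], [1, 0, 0, -0.15, 0, 0, 0], [1, 0, 0, -0.15, 0, 0, 0]]

```text
clock: 5.6
position: [0.5511, 0.0833, 0.2114]
tool_rot: [3.137, 0.001, 1.858]
force: [0.0, -0.0, -0.5]
grip_width: 0.0855
finger_force: 0.0
```

Run:
```python
from h import *
im=bot.grab_frame("top"); cv2.imwrite("pics/t2.png",cv2.resize(im[190:270,150:410,::-1],None,fx=3,fy=3,interpolation=cv2.INTER_CUBIC))
print(bot.observe()["position"])
plan((.505,-.202,.2,1.72))
```

```text
[0.55027576 0.08294109 0.20942833]
[-0.2604 -0.1241  0.0093] [0.0004 0.0001 0.022 ]
```

View pics/t2.png

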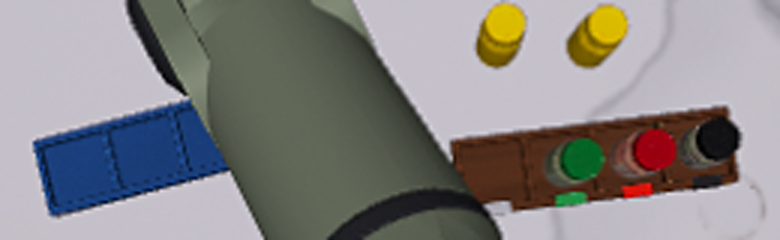

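The other three still stand in the dark rack, and the silver tube is hidden under the arm. On to green.

Call:
move_arm:
  moves:
    - [[1, -0.26, -0.124, 0.009, 0, 0, 0.022], [1, -0.26, -0.124, 0.009, 0, 0, 0.022], [1, -0.26, -0.124, 0.009, 0, 0, 0.022], [1, -0.26, -0.124, 0.009, 0, 0, 0.022], [1, -0.26, -0.124, 0.009, 0, 0, 0.022]]

```text
clock: 6.15
position: [0.5093, -0.1656, 0.1992]
tool_rot: [-3.14, -0.001, 1.72]
force: [1.4, -0.3, 0.2]
grip_width: 0.0852
finger_force: 0.0
```

```bash
python3 -c "
from h import *
print(bot.observe()['position']);plan((.505,-.202,.14,1.72))"
```

```text
[ 0.50931055 -0.16561327  0.1991589 ]
[-0.0354 -0.0096  0.0592] [-0.0003 -0.0001  0.    ]
```

Call:
move_arm:
  moves:
    - [[1, -0.035, -0.01, 0, 0, 0, 0], [1, -0.035, -0.01, 0.03, 0, 0, 0], [1, -0.035, -0.01, 0.059, 0, 0, 0], [1, -0.035, -0.01, 0.059, 0, 0, 0], [1, -0.035, -0.01, 0.059, 0, 0, 0]]

```text
clock: 6.65
position: [0.5056, -0.1994, 0.1411]
tool_rot: [-3.14, -0.001, 1.721]
force: [0.9, -0.7, 0.4]
grip_width: 0.0855
finger_force: 0.0
```

```bash
python3 -c "
from h import *
print(bot.observe()['position']);plan((.505,-.202,.057,1.72))"
```

```text
[ 0.50558327 -0.19936659  0.14112396]
[-0.0026 -0.0008  0.0841] [-0.0002 -0.0002  0.0001]
```

Call:
move_arm:
  moves:
    - [[1, -0.002, -0.001, 0.045, 0, 0, 0], [1, -0.002, -0.001, 0.084, 0, 0, 0], [1, -0.002, -0.001, 0.084, 0, 0, 0], [0, -0.002, -0.001, 0.084, 0, 0, 0], [0, -0.002, -0.001, 0.084, 0, 0, 0]]

```text
clock: 7.15
position: [0.5065, -0.2022, 0.0599]
tool_rot: [3.139, 0.001, 1.72]
force: [0.3, -0.9, -0.0]
grip_width: 0.0591
finger_force: 0.0
```

Call:
move_arm:
  moves:
    - [[0, 0, 0, 0, 0, 0, 0], [0, 0, 0, 0, 0, 0, 0], [0, 0, 0, 0, 0, 0, 0], [0, 0, 0, 0, 0, 0, 0]]

```text
clock: 7.55
position: [0.5063, -0.2025, 0.0596]
tool_rot: [3.139, 0.002, 1.72]
force: [-2.1, 0.5, 15.2]
grip_width: 0.042
finger_force: 38.5
```

Call:
move_arm:
  moves:
    - [[0, 0, 0, -0.03, 0, 0, 0], [0, 0, 0, -0.07, 0, 0, 0], [0, 0, 0, -0.12, 0, 0, 0], [0, 0, 0, -0.155, 0, 0, 0], [0, 0, 0, -0.155, 0, 0, 0]]

```text
clock: 8.05
position: [0.5072, -0.2027, 0.2183]
tool_rot: [3.134, 0.004, 1.72]
force: [1.1, -0.4, -1.2]
grip_width: 0.0421
finger_force: 41.8
```

```bash
python3 -c "
from h import *
print(bot.observe()['position']);plan((.5295,.15,.212,1.858))"
```

```text
[ 0.50723897 -0.2026588   0.21830996]
[0.3455 0.0743 0.0053] [ 0.0011  0.0008 -0.022 ]
```

Call:
move_arm:
  moves:
    - [[0, 0.345, 0.074, 0.005, 0, 0, -0.022], [0, 0.345, 0.074, 0.005, 0, 0, -0.022], [0, 0.345, 0.074, 0.005, 0, 0, -0.022], [0, 0.345, 0.074, 0.005, 0, 0, -0.022], [0, 0.345, 0.074, 0.005, 0, 0, -0.022]]

```text
clock: 8.55
position: [0.5204, 0.0492, 0.2095]
tool_rot: [3.141, 0.001, 1.858]
force: [1.5, -0.2, -0.5]
grip_width: 0.0426
finger_force: 41.7
```

```bash
python3 -c "
from h import *
print(bot.observe()['position']);plan((.5295,.15,.212,1.858))"
```

```text
[0.52035422 0.04924712 0.20947857]
[ 0.094   0.0373 -0.0025] [ 0.0001  0.0001 -0.    ]
```

Call:
move_arm:
  moves:
    - [[0, 0.05, 0.02, -0.002, 0, 0, 0], [0, 0.094, 0.037, -0.002, 0, 0, 0], [0, 0.094, 0.037, -0.002, 0, 0, 0], [0, 0.094, 0.037, -0.002, 0, 0, 0]]

```text
clock: 8.95
position: [0.5291, 0.1494, 0.2111]
tool_rot: [3.141, -0.0, 1.861]
force: [-0.3, -0.6, -1.3]
grip_width: 0.0423
finger_force: 41.7
```

Run:
```python
from h import *
print(bot.observe()["position"]);plan((.5295,.15,.12,1.858))
im=bot.grab_frame("side"); cv2.imwrite("pics/s3.png",cv2.resize(im[120:270,180:380,::-1],None,fx=3,fy=3,interpolation=cv2.INTER_CUBIC))
```

```text
[0.5291419  0.14938113 0.21113159]
[0.0005 0.0005 0.0911] [ 0.     -0.      0.0005]
```

View pics/s3.png

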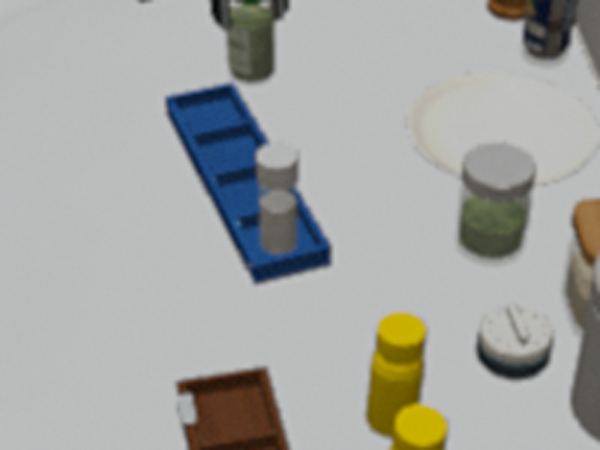

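The silver tube stands upright in the rightmost blue pocket and green hangs straight. Lowering green.

Call:
move_arm:
  moves:
    - [[0, 0, 0, 0.045, 0, 0, 0], [0, 0, 0, 0.09, 0, 0, 0], [0, 0, 0, 0.13, 0, 0, 0], [0, 0, 0, 0.145, 0, 0, 0], [0, 0, 0, 0.145, 0, 0, 0]]

```text
clock: 9.5
position: [0.5289, 0.1469, 0.0649]
tool_rot: [-3.139, 0.0, 1.857]
force: [0.1, -0.5, -0.3]
grip_width: 0.0419
finger_force: 41.7
```

```bash
python3 -c "
from h import *
print(bot.observe()['position']);plan((.5295,.15,.061,1.858))"
```

```text
[0.52888409 0.1469158  0.06492132]
[0.0028 0.0015 0.0039] [-0.0004  0.     -0.0002]
```

Call:
move_arm:
  moves:
    - [[0, 0.003, 0.001, 0.003, 0, 0, 0], [0, 0.003, 0.001, 0.005, 0, 0, 0], [0.6, 0.003, 0.001, 0.005, 0, 0, 0], [1, 0.003, 0.001, 0.005, 0, 0, 0], [1, 0.003, 0.001, 0.005, 0, 0, 0]]

```text
clock: 10.0
position: [0.5299, 0.1513, 0.0615]
tool_rot: [3.141, 0.0, 1.858]
force: [0.9, -0.5, -0.3]
grip_width: 0.078
finger_force: 0.0
```

Call:
move_arm:
  moves:
    - [[1, 0, 0, 0, 0, 0, 0], [1, 0, 0, -0.05, 0, 0, 0], [1, 0, 0, -0.1, 0, 0, 0], [1, 0, 0, -0.15, 0, 0, 0], [1, 0, 0, -0.15, 0, 0, 0]]

```text
clock: 10.5
position: [0.5319, 0.1524, 0.217]
tool_rot: [3.133, 0.0, 1.858]
force: [0.7, -0.5, -1.4]
grip_width: 0.0853
finger_force: 0.0
```

```bash
python3 -c "
from h import *
print(bot.observe()['position']);plan((.5160,-.271,.2,1.72))"
```

```text
[0.53191343 0.15240785 0.21703837]
[-0.4016 -0.1353  0.0159] [ 0.0014 -0.0001  0.022 ]
```

Call:
move_arm:
  moves:
    - [[1, -0.4, -0.135, 0.012, 0, 0, 0.022], [1, -0.4, -0.135, 0.012, 0, 0, 0.022], [1, -0.4, -0.135, 0.012, 0, 0, 0.022], [1, -0.4, -0.135, 0.012, 0, 0, 0.022], [1, -0.4, -0.135, 0.012, 0, 0, 0.022]]

```text
clock: 11.0
position: [0.5197, -0.1004, 0.204]
tool_rot: [3.141, 0.0, 1.72]
force: [1.2, -0.5, -0.2]
grip_width: 0.0857
finger_force: 0.0
```

```bash
python3 -c "
from h import *
print(bot.observe()['position']);plan((.5160,-.271,.2,1.72))"
```

```text
[ 0.51974557 -0.1004292   0.20403182]
[-0.1681 -0.0291  0.0041] [0.0001 0.     0.    ]
```

Call:
move_arm:
  moves:
    - [[1, -0.168, -0.029, 0.004, 0, 0, 0], [1, -0.168, -0.029, 0.004, 0, 0, 0], [1, -0.168, -0.029, 0.004, 0, 0, 0], [1, -0.168, -0.029, 0.06, 0, 0, 0], [1, -0.168, -0.029, 0.06, 0, 0, 0]]

```text
clock: 11.5
position: [0.5138, -0.2712, 0.1401]
tool_rot: [-3.137, -0.002, 1.716]
force: [-0.2, 0.3, -0.0]
grip_width: 0.0855
finger_force: 0.0
```

Call:
move_arm:
  moves:
    - [[1, 0, 0, 0, 0, 0, 0], [1, 0, 0, 0, 0, 0, 0]]

```text
clock: 11.7
position: [0.5173, -0.2676, 0.145]
tool_rot: [3.141, -0.0, 1.722]
force: [-0.6, 0.1, 1.2]
grip_width: 0.0851
finger_force: 0.0
```

```bash
python3 -c "
from h import *
print(bot.observe()['position']);plan((.5160,-.271,.059,1.72))"
```

```text
[ 0.51729128 -0.26761273  0.14500964]
[-0.0032 -0.0019  0.086 ] [ 0.0002 -0.      0.0003]
```

Call:
move_arm:
  moves:
    - [[1, -0.002, -0.001, 0.045, 0, 0, 0], [1, -0.002, -0.001, 0.084, 0, 0, 0], [1, -0.002, -0.001, 0.084, 0, 0, 0], [0, -0.002, -0.001, 0.084, 0, 0, 0], [0, -0.002, -0.001, 0.084, 0, 0, 0]]

```text
clock: 12.2
position: [0.5173, -0.271, 0.0625]
tool_rot: [3.139, 0.002, 1.721]
force: [0.2, 0.1, 0.5]
grip_width: 0.0589
finger_force: 0.0
```

Call:
move_arm:
  moves:
    - [[0, 0, 0, 0, 0, 0, 0], [0, 0, 0, 0, 0, 0, 0], [0, 0, 0, 0, 0, 0, 0], [0, 0, 0, 0, 0, 0, 0]]

```text
clock: 12.6
position: [0.5168, -0.2714, 0.0621]
tool_rot: [3.139, 0.002, 1.72]
force: [-2.5, 1.8, 15.8]
grip_width: 0.0424
finger_force: 38.3
```

Call:
move_arm:
  moves:
    - [[0, 0, 0, -0.03, 0, 0, 0], [0, 0, 0, -0.07, 0, 0, 0], [0, 0, 0, -0.12, 0, 0, 0], [0, 0, 0, -0.155, 0, 0, 0], [0, 0, 0, -0.155, 0, 0, 0]]

```text
clock: 13.1
position: [0.5178, -0.2718, 0.2208]
tool_rot: [3.135, 0.005, 1.72]
force: [0.2, -0.1, -1.2]
grip_width: 0.0417
finger_force: 41.8
```

```bash
python3 -c "
from h import *
print(bot.observe()['position']);plan((.5096,.217,.218,1.858))"
```

```text
[ 0.51776826 -0.27177763  0.22084288]
[0.4846 0.0644 0.0008] [ 0.001   0.0009 -0.022 ]
```

Call:
move_arm:
  moves:
    - [[0, 0.484, 0.064, 0.002, 0, 0, -0.022], [0, 0.484, 0.064, 0.002, 0, 0, -0.022], [0, 0.484, 0.064, 0.002, 0, 0, -0.022], [0, 0.484, 0.064, 0.002, 0, 0, -0.022], [0, 0.484, 0.064, 0.002, 0, 0, -0.022]]

```text
clock: 13.6
position: [0.5109, -0.0193, 0.2144]
tool_rot: [3.141, 0.001, 1.858]
force: [1.4, 0.3, -0.7]
grip_width: 0.0424
finger_force: 41.8
```

```bash
python3 -c "
from h import *
print(bot.observe()['position']);plan((.5096,.217,.218,1.858))"
```

```text
[ 0.51086929 -0.0192784   0.21437203]
[ 0.227   0.0657 -0.0037] [ 0.0001  0.0001 -0.    ]
```

Call:
move_arm:
  moves:
    - [[0, 0.227, 0.066, -0.003, 0, 0, 0], [0, 0.227, 0.066, -0.003, 0, 0, 0], [0, 0.227, 0.066, -0.003, 0, 0, 0], [0, 0.227, 0.066, -0.003, 0, 0, 0], [0, 0.227, 0.066, -0.003, 0, 0, 0]]

```text
clock: 14.1
position: [0.5095, 0.2187, 0.2174]
tool_rot: [3.141, -0.001, 1.86]
force: [0.3, -0.3, -0.7]
grip_width: 0.0423
finger_force: 41.8
```

Call:
move_arm:
  moves:
    - [[0, 0, 0, 0, 0, 0, 0], [0, 0, 0, 0.04, 0, 0, 0], [0, 0, 0, 0.08, 0, 0, 0], [0, 0, 0, 0.08, 0, 0, 0], [0, 0, 0, 0.08, 0, 0, 0]]

```text
clock: 14.6
position: [0.5103, 0.2153, 0.1377]
tool_rot: [-3.141, -0.0, 1.858]
force: [1.1, 0.0, 0.6]
grip_width: 0.042
finger_force: 41.7
```

```bash
python3 -c "
from h import *
print(bot.observe()['position'],bot.observe()['grip_width']);plan((.5096,.217,.065,1.858))"
```

```text
[0.51027748 0.21527347 0.13773048] 0.04201954610065706
[ 0.0018 -0.0001  0.0727] [-0.0001 -0.      0.    ]
```

Call:
move_arm:
  moves:
    - [[0, 0.001, 0, 0.04, 0, 0, 0], [0, 0.001, 0, 0.065, 0, 0, 0], [0, 0.001, 0, 0.071, 0, 0, 0], [0, 0.001, 0, 0.071, 0, 0, 0], [0, 0.001, 0, 0.071, 0, 0, 0]]

```text
clock: 15.1
position: [0.511, 0.2168, 0.0679]
tool_rot: [3.139, -0.0, 1.858]
force: [-0.5, -0.0, 0.3]
grip_width: 0.0422
finger_force: 41.7
```

Call:
move_arm:
  moves:
    - [[0, 0, 0, 0.002, 0, 0, 0], [0, 0, 0, 0.004, 0, 0, 0], [0.6, 0, 0, 0.004, 0, 0, 0], [1, 0, 0, 0.004, 0, 0, 0], [1, 0, 0, 0.004, 0, 0, 0]]

```text
clock: 15.6
position: [0.51, 0.2164, 0.0619]
tool_rot: [3.141, -0.0, 1.858]
force: [-1.1, -0.4, 0.5]
grip_width: 0.0783
finger_force: 0.0
```

Call:
move_arm:
  moves:
    - [[1, 0, 0, 0, 0, 0, 0], [1, 0, 0, -0.05, 0, 0, 0], [1, 0, 0, -0.1, 0, 0, 0], [1, 0, 0, -0.15, 0, 0, 0], [1, 0, 0, -0.15, 0, 0, 0]]

```text
clock: 16.1
position: [0.512, 0.2178, 0.2178]
tool_rot: [3.133, -0.001, 1.858]
force: [1.8, 0.4, -0.6]
grip_width: 0.085
finger_force: 0.0
```

```bash
python3 -c "
from h import *
print(bot.observe()['position'],bot.observe()['grip_width']);plan((.5265,-.336,.2,1.72))"
```

```text
[0.51202572 0.21778008 0.21784769] 0.08504004894022685
[-0.5352 -0.1431  0.0161] [ 0.0013 -0.0003  0.022 ]
```

Call:
move_arm:
  moves:
    - [[1, -0.535, -0.143, 0.01, 0, 0, 0.022], [1, -0.535, -0.143, 0.01, 0, 0, 0.022], [1, -0.535, -0.143, 0.01, 0, 0, 0.022], [1, -0.535, -0.143, 0.01, 0, 0, 0.022], [1, -0.535, -0.143, 0.01, 0, 0, 0.022]]

```text
clock: 16.6
position: [0.5162, -0.0356, 0.2075]
tool_rot: [3.141, 0.0, 1.72]
force: [1.1, -0.1, 0.5]
grip_width: 0.085
finger_force: 0.0
```

```bash
python3 -c "
from h import *
print(bot.observe()['position'],bot.observe()['tool_rot']);plan((.5265,-.336,.2,1.72))"
```

```text
[ 0.51623831 -0.03557313  0.20745255] [3.14118267e+00 2.23620899e-04 1.72013779e+00]
[-0.2986 -0.0346  0.0075] [0.0001 0.     0.    ]
```

Call:
move_arm:
  moves:
    - [[1, -0.298, -0.034, 0.007, 0, 0, 0], [1, -0.298, -0.034, 0.007, 0, 0, 0], [1, -0.298, -0.034, 0.007, 0, 0, 0], [1, -0.298, -0.034, 0.007, 0, 0, 0], [1, -0.298, -0.034, 0.007, 0, 0, 0]]

```text
clock: 17.1
position: [0.5251, -0.2855, 0.2015]
tool_rot: [3.141, 0.0, 1.72]
force: [0.3, 0.3, 0.3]
grip_width: 0.0852
finger_force: 0.0
```

Run:
```python
from h import *
print(bot.observe()["position"]);plan((.5265,-.336,.142,1.72))
im=bot.grab_frame("top"); cv2.imwrite("pics/t4.png",cv2.resize(im[140:270,150:410,::-1],None,fx=3,fy=3,interpolation=cv2.INTER_CUBIC))
```

```text
[ 0.52505337 -0.28549589  0.20150841]
[-0.0501 -0.0061  0.0595] [ 0.  0. -0.]
```

View pics/t4.png

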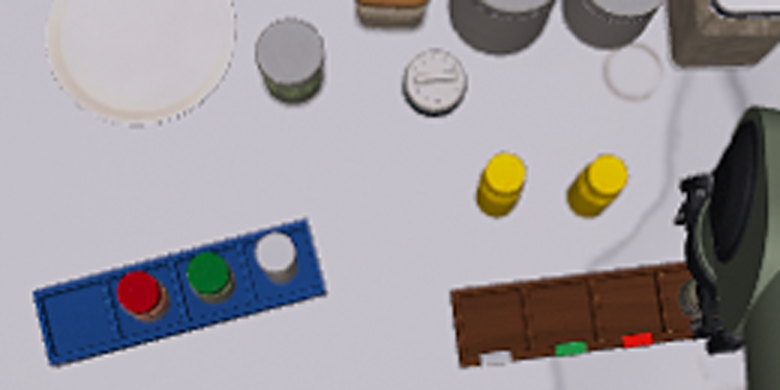

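The blue rack now holds red (140,293), green (210,273) and silver (275,250), all upright with the leftmost pocket free. Black remains.

Call:
move_arm:
  moves:
    - [[1, -0.05, -0.006, 0.0, 0, 0, 0], [1, -0.05, -0.006, 0.03, 0, 0, 0], [1, -0.05, -0.006, 0.059, 0, 0, 0], [1, -0.05, -0.006, 0.059, 0, 0, 0], [1, -0.05, -0.006, 0.059, 0, 0, 0]]

```text
clock: 17.65
position: [0.5271, -0.3333, 0.143]
tool_rot: [-3.141, -0.0, 1.721]
force: [-0.4, -1.7, 1.5]
grip_width: 0.0856
finger_force: 0.0
```

```bash
python3 -c "
from h import *
print(bot.observe()['position'],bot.observe()['tool_rot']);plan((.5265,-.336,.06,1.72))"
```

```text
[ 0.52711719 -0.33334819  0.14296241] [-3.14141086e+00 -4.38820782e-04  1.72052731e+00]
[-0.0026 -0.001   0.083 ] [-0.     -0.0001  0.0001]
```

Call:
move_arm:
  moves:
    - [[1, -0.002, -0.001, 0.045, 0, 0, 0], [1, -0.002, -0.001, 0.082, 0, 0, 0], [1, -0.002, -0.001, 0.082, 0, 0, 0], [0, -0.002, -0.001, 0.082, 0, 0, 0], [0, -0.002, -0.001, 0.082, 0, 0, 0]]

```text
clock: 18.15
position: [0.5276, -0.3363, 0.0633]
tool_rot: [3.139, 0.002, 1.72]
force: [0.4, -0.3, -0.3]
grip_width: 0.0587
finger_force: 0.0
```

Call:
move_arm:
  moves:
    - [[0, 0, 0, 0, 0, 0, 0], [0, 0, 0, 0, 0, 0, 0], [0, 0, 0, 0, 0, 0, 0], [0, 0, 0, 0, 0, 0, 0]]

```text
clock: 18.55
position: [0.5272, -0.3365, 0.0628]
tool_rot: [3.139, 0.002, 1.72]
force: [-2.2, 0.8, 14.6]
grip_width: 0.0422
finger_force: 38.6
```

Call:
move_arm:
  moves:
    - [[0, 0, 0, -0.03, 0, 0, 0], [0, 0, 0, -0.07, 0, 0, 0], [0, 0, 0, -0.12, 0, 0, 0], [0, 0, 0, -0.155, 0, 0, 0], [0, 0, 0, -0.155, 0, 0, 0]]

```text
clock: 19.05
position: [0.5282, -0.3368, 0.2218]
tool_rot: [3.135, 0.006, 1.72]
force: [0.5, -1.1, -1.0]
grip_width: 0.042
finger_force: 41.9
```

```bash
python3 -c "
from h import *
print(bot.observe()['position']);plan((.4898,.284,.22,1.858))"
```

```text
[ 0.52822552 -0.33675045  0.22175927]
[ 0.6196  0.054  -0.0013] [ 0.001  0.001 -0.022]
```

Call:
move_arm:
  moves:
    - [[0, 0.62, 0.054, 0.002, 0, 0, -0.022], [0, 0.62, 0.054, 0.002, 0, 0, -0.022], [0, 0.62, 0.054, 0.002, 0, 0, -0.022], [0, 0.62, 0.054, 0.002, 0, 0, -0.022], [0, 0.62, 0.054, 0.002, 0, 0, -0.022]]

```text
clock: 19.55
position: [0.5101, -0.0846, 0.2152]
tool_rot: [3.141, 0.001, 1.858]
force: [1.8, 0.8, -1.3]
grip_width: 0.0419
finger_force: 41.8
```

```bash
python3 -c "
from h import *
print(bot.observe()['position']);plan((.4898,.284,.22,1.858))"
```

```text
[ 0.51010097 -0.08455358  0.21518175]
[ 0.3592  0.0849 -0.005 ] [ 0.0001  0.0001 -0.    ]
```

Call:
move_arm:
  moves:
    - [[0, 0.359, 0.085, -0.004, 0, 0, 0], [0, 0.359, 0.085, -0.004, 0, 0, 0], [0, 0.359, 0.085, -0.004, 0, 0, 0], [0, 0.359, 0.085, -0.004, 0, 0, 0], [0, 0.359, 0.085, -0.004, 0, 0, 0]]

```text
clock: 20.05
position: [0.4965, 0.1651, 0.218]
tool_rot: [3.141, 0.0, 1.858]
force: [0.8, 0.4, -0.7]
grip_width: 0.042
finger_force: 41.8
```

```bash
python3 -c "
from h import *
print(bot.observe()['position']);plan((.4898,.284,.22,1.858))"
```

```text
[0.49648435 0.16511453 0.21796698]
[ 0.1159  0.0273 -0.0021] [ 0.0001  0.0001 -0.    ]
```

Call:
move_arm:
  moves:
    - [[0, 0.05, 0.012, 0, 0, 0, 0], [0, 0.09, 0.021, 0, 0, 0, 0], [0, 0.116, 0.027, 0, 0, 0, 0], [0, 0.116, 0.027, 0, 0, 0, 0]]

```text
clock: 20.45
position: [0.4885, 0.2865, 0.2178]
tool_rot: [3.141, -0.002, 1.863]
force: [0.0, -1.0, -0.6]
grip_width: 0.042
finger_force: 41.9
```

Call:
move_arm:
  moves:
    - [[0, 0, 0, 0.04, 0, 0, 0], [0, 0, 0, 0.08, 0, 0, 0], [0, 0, 0, 0.08, 0, 0, 0], [0, 0, 0, 0.08, 0, 0, 0]]

```text
clock: 20.85
position: [0.49, 0.2821, 0.1383]
tool_rot: [-3.141, -0.0, 1.858]
force: [0.6, -0.2, -0.3]
grip_width: 0.0421
finger_force: 41.8
```

```bash
python3 -c "
from h import *
print(bot.observe()['position'],bot.observe()['grip_width']);plan((.4898,.284,.065,1.858))"
```

```text
[0.49003144 0.28211228 0.1383365 ] 0.04213865198542305
[0.0019 0.0003 0.0733] [-0.0001 -0.      0.    ]
```

Call:
move_arm:
  moves:
    - [[0, 0.001, 0, 0.04, 0, 0, 0], [0, 0.001, 0, 0.065, 0, 0, 0], [0, 0.001, 0, 0.072, 0, 0, 0], [0, 0.001, 0, 0.072, 0, 0, 0], [0, 0.001, 0, 0.072, 0, 0, 0]]

```text
clock: 21.35
position: [0.4906, 0.2838, 0.0674]
tool_rot: [3.139, -0.001, 1.858]
force: [-0.5, -0.1, -0.8]
grip_width: 0.0424
finger_force: 41.8
```

Call:
move_arm:
  moves:
    - [[0, 0, 0, 0.002, 0, 0, 0], [0, 0, 0, 0.003, 0, 0, 0], [0.6, 0, 0, 0.003, 0, 0, 0], [1, 0, 0, 0.003, 0, 0, 0], [1, 0, 0, 0.003, 0, 0, 0]]

```text
clock: 21.85
position: [0.4897, 0.2832, 0.0625]
tool_rot: [3.141, -0.0, 1.858]
force: [0.2, -0.3, 0.2]
grip_width: 0.078
finger_force: 0.0
```

Call:
move_arm:
  moves:
    - [[1, 0, 0, 0, 0, 0, 0], [1, 0, 0, -0.05, 0, 0, 0], [1, 0, 0, -0.1, 0, 0, 0], [1, 0, 0, -0.15, 0, 0, 0], [1, 0, 0, -0.17, 0, 0, 0]]

```text
clock: 22.35
position: [0.4905, 0.2842, 0.2369]
tool_rot: [3.137, -0.001, 1.858]
force: [0.1, 0.1, -0.8]
grip_width: 0.0853
finger_force: 0.0
```

Call:
move_arm:
  moves:
    - [[1, -0.2, 0, -0.03, 0, 0, 0], [1, -0.2, 0, -0.03, 0, 0, 0], [1, -0.2, 0, -0.03, 0, 0, 0], [1, -0.2, 0, -0.03, 0, 0, 0], [1, -0.2, 0, -0.03, 0, 0, 0]]

```text
clock: 22.85
position: [0.5481, 0.0846, 0.2628]
tool_rot: [3.141, 0.003, 1.85]
force: [0.0, 0.9, 0.3]
grip_width: 0.0852
finger_force: 0.0
```

Call:
move_arm:
  moves:
    - [[1, -0.2, 0, 0, 0, 0, 0], [1, -0.2, 0, 0, 0, 0, 0], [1, -0.2, 0, 0, 0, 0, 0], [1, -0.2, 0, 0, 0, 0, 0], [1, -0.2, 0, 0, 0, 0, 0]]

```text
clock: 23.35
position: [0.6035, -0.1078, 0.2615]
tool_rot: [-3.14, 0.002, 1.85]
force: [-0.5, 0.6, -0.3]
grip_width: 0.0854
finger_force: 0.0
```

Run:
```python
from h import *
print(bot.observe()["position"])
a=bot.grab_frame("top")[140:270,150:410,::-1]; b=bot.grab_frame("side")[120:250,180:440,::-1]
cv2.imwrite("pics/f.png",cv2.resize(np.vstack([a,b]),None,fx=2.3,fy=2.3,interpolation=cv2.INTER_CUBIC))
```

```text
[ 0.60353421 -0.10776754  0.26145116]
```

View pics/f.png

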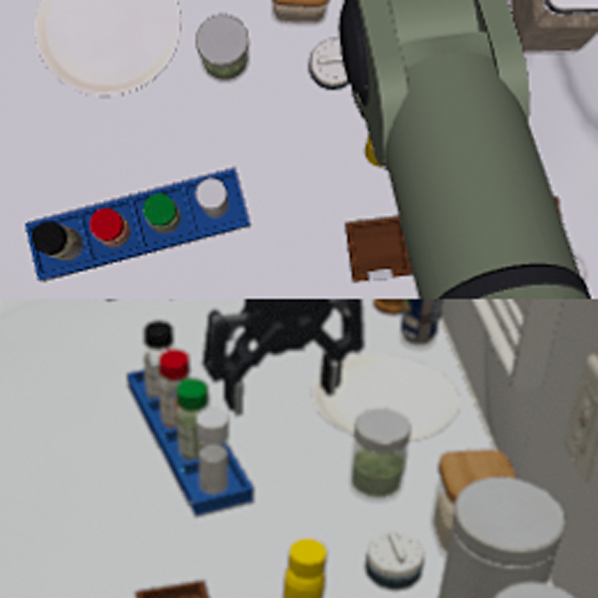

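All four stand upright in the blue rack: black, red, green, silver from left to right. The timer and herb jar have not moved, and the gripper is clear of everything.

```bash
python3 -c "
from workcell import bot
print(bot.job_done())"
```

```text
the job is handed in; nothing more can be done
None
```

The job is handed in: all four spices stand upright in the blue rack in reverse order (black, red, green, silver from the left), with the timer and herb jar undisturbed, at about 23 s on the robot's clock.

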